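Weigh a spice jar on the beam scale

ROBOT

A 7-joint arm with a two-finger parallel gripper is mounted at the origin on a cart in front of the work surface, level with it; the furniture and walls round the work are solid. World frame = base frame: x ahead of the robot, y to its left, z up, the work surface at z = 0. Lengths are in m, angles in rad, forces in N, time in s.
With the tool pointing down it reaches from about 0.425 to 0.925 m from the base axis. Payload 6.8 kg.
Tool frame: the origin (TCP) lies on the front face of the gripper's body, between the roots of the fingers; the fingertips stand 73 mm ahead of it and the grasp point (between the pads) lies 54 mm ahead of it (bot.finger_overhang is the z of the fingertips in the tool frame, in m); z points along the fingers, y is the line along which they close (so a half turn about z gives the same grasp; the last joint's range is limited). The gripper opens to 85 mm and grips with 20 to 120 N. Pads are 22 mm wide; open, the fingers measure 114 mm over their backs; the gripper's body (76 mm by 85 mm) begins 54 mm behind the grasp point. The pads swing forward as they close: fully open they stand 13 mm farther back than shut.
Start: joints at [-1.423, 0.477, 0.022, 1.555, -0.011, 1.109, -0.083], TCP at [0.171, 0.653, 0.304] pointing down, gripper open.
Joint ranges: [-2.96, 2.96], [-0.34, 2.1], [-1.41, 1.46], [0.24, 2.44], [-1.37, 4.51], [0.17, 1.92], [-2.96, 2.96]. Speed limits (rad/s): [2.39, 2.39, 3.14, 3.14, 3.14, 3.14, 3.14].

INTERFACE

Orientations are given as a unit quaternion [w, x, y, z].
In Python, from station import bot gives the robot as it stands.
- The arm moves only by the tool servo_tool, never from a script. Its argument "motion" is one flat list of numbers, 7 for each row, row after row: the shift along the tool's x, y, z as a fraction of full scale, then the turn, a rotation vector about the tool's x, y, z as a fraction of full scale, then the closure, from 0 (fully open) to 1 (shut). In form: [tx, ty, tz, ax, ay, az, gripper, tx, ty, tz, ax, ay, az, gripper, ...]. A call has 1 to 5 rows; each row shifts and turns the commanded pose from where the row before left it, along the tool's axes as they then stand; what a row does not reach is not made up. Full scale, the value 1, is 0.02 m for a shift and 0.15 rad for a turn. A row lasts 1/8 s, in which the tool goes at most 62.5 mm and 10.7 degrees, less where a joint would pass 70% of its speed; a pose out of reach is approached as far as the arm can. A call with a number of a shift or a turn outside -1 to 1 is refused whole. A call with a gripper value outside its range is refused whole. The fingers move at their own pace and stop on an object; "grip_force" is the grip in N (left out, the last holds). Time passes only in rows, so rows that do not move let the fingers close. It gives the time, the measured TCP pose, the force, the opening and the grip force at its end, in the units of the state.
- bot.get_obs(): the state, without advancing time (a new reading comes with each control period).
- bot.read_camera(name): name is "scene" or "top" or "wrist"; returns the picture (384x512x3 uint8, red, green, blue); there is no depth.
- bot.get_calibration(name): a dict with "mtx" (3x3 intrinsics, pixels), "k1" (the pictures are not rectified: a ray, as slopes to the right and down, at radius r is drawn at 1 + k1 r^2 times it, then the intrinsics apply), "rvec" (rotation vector, rad) and "tvec" (3), from world to camera coordinates, as OpenCV has them. Camera axes: x right, y down, z forward; pixel columns grow to the right and rows downward; lengths in m; the calibration is good to about 2 mm. A picture is of the moment at which its call begins: read the wrist's pose just before it. get_calibration takes no time and is no camera call; for the wrist camera it gives the pose at the moment of the call.
- bot.hand_in(): hands the job in; it is judged then, once.
Trained networks look in the newest picture that a camera, given by its name, has taken for a name from the list of things; names that differ only in an ending like _2 or _b are one class to them, and where a whole thing is asked for, a point or a joint stands for the part that bears it (a point fixed in the world has none). Each returns a list of dicts, best first, with "p" (0 to 1); they miss things now and then, are a little off and sometimes report something else, mostly with a low value. They report only what shows in the picture. A call takes as long as a camera call.
- bot.boxes_of(camera, name): "uv" ([column, row] in pixels, amid what is visible of it).
The state is a dict: "t": time; "q": joint angles; "joint_vel": joint speeds; "joint_torque": joint torques, N m; "eef_pos": TCP position; "tool_rot": TCP orientation; "contact_force": force on the tool from outside, world axes, zero at the start; "torque": the same for the moment, N m; "gripper_width": opening from 0.0 (shut) to 1.0 (fully open); "grasp_force": force on a finger pad.
Only numpy, scipy, OpenCV 4.12 (cv2) and the standard library are available. Lean on these libraries where they do the work, as an engineer would, in place of code of your own. Each camera call takes 0.05 s, during which the arm holds its last target. There are 200 camera calls.

TASK

Weigh the spice jar that lies in the tray of the green beam scale. First put the brass ring weight over the pin of the weight platform so that it sits fully down, and let go of it; then slide the poise (the dark block with the red knob) gently along its rail until the beam floats level on its own, the red needle on the green mark. Do not force the delicate scale, leave the jar in its tray, and leave the call bell and the tape where they stand.

Things in the scene. Friction and masses are not known exactly. Their poses are not given: they have to be found in the camera images.
- scale: Green fixed stand of the beam scale, foot 130 x 220 x 16 mm, origin under its centre. Toward its +y the beam carries the tray with the jar, toward -y the weight platform; poise rail along y, 62 mm to -x of the beam. Pivot 85 mm up, axis x. Dial behind, top 168 mm up. Delicate: contact forces on it, jar and weight (4 N) included, must add up to under 25 N: push below 15 N, better not pinch.
- beam (a joint): Tilt of the steel beam, rad: 0 level (red needle on the green mark), positive when the tray side hangs low, stops at +-0.1; starts at +0.1. Near level about 0.0035 rad per mm that the poise is off balance. Settles 1 s after it is let go; friction of whatever touches beam or poise falsifies it, so read it untouched. The jar's mass (200 to 300 g) is not known.
- poise (a joint): Poise along its rail, m: 0 at the stop near the pivot, 0.155 at the weight end (growing toward the scale's -y). Starts at 0 to 0.015; with the weight seated, balance lies somewhere between 0.04 and 0.15. Sliding friction about 1.5 N; it stays where it is left. Larger values lift the tray side.
- poise_knob (a point): Centre of the red round upright knob on the poise: diameter 16 mm, 26 mm tall. Under it an 8 mm thick neck, then the dark block, 22 mm across the rail, 24 mm along it, its top 19 mm below this point. The knob stands 62 mm from the beam's middle line, on the robot's side.
- seat (a point): Where the ring weight's centre is when fully seated (130 mm from the pivot; moves with the beam). The platform, diameter 30 mm, is 12 mm below. Its upright pin, diameter 12 mm, tapers over the last 10 mm to a 3 mm tip, 20 mm above this point. Pushed down, the platform yields by up to 26 mm from its start height.
- weight_center (a point): Centre of the loose brass ring weight: outer diameter 36 mm, hole 16 mm right through, height 24 mm, lying flat, 160 g.
- jar_center (a point): Centre of the spice jar (brown cap, diameter 44 mm, 105 mm long), lying along the beam in the aluminium tray; not to be touched.
- tray (a point): Where the jar's centre belongs: middle of the tray (48 x 116 mm, walls 14 mm high), 22 mm above its floor; moves with the beam.
- order_bell: Call bell, chrome dome on a black base, diameter 84 mm, 56 mm high; origin under its centre. A bystander.
- tape_1: Roll of beige tape, diameter 96 mm, 25 mm high; origin under its centre. A bystander.

How it is judged:
On the way, in this order (a step that is already met when the one before it is completed fails the run):
1. the ring weight sits fully down on the platform, round its pin, let go, while the tray side still hangs low (distance between weight_center and seat below 0.006 m and contact force between the fingers and scale below 0.1 N and value of joint beam above 0.04 rad), for 0.2 s.
2. the beam floats level with nothing of the robot touching the scale (distance between weight_center and seat below 0.006 m and value of joint beam between -0.025 and 0.025 rad and contact force between the fingers and scale below 0.1 N and value of joint poise above 0.02 m), for 0.5 s.
At the end, for the whole second after the job is handed in: The ring weight is fully seated round the pin (centre within 6 mm of the seat), the jar lies in its tray (within 15 mm), and the beam floats level within 0.025 rad (1.4 degrees) and at rest (distance between weight_center and seat below 0.006 m and value of joint beam between -0.025 and 0.025 rad and velocity of joint beam between -0.03 and 0.03 rad/s and distance between jar_center and tray below 0.015 m); the robot touches nothing.
It fails at once if the scale is forced: contact forces on it add up to more than 25 N (contact force between anything else and scale above 25 N).
It fails at once if the jar is shifted out of its place in the tray (distance between jar_center and tray above 0.025 m).
It fails at once if the call bell or the tape is moved by more than 30 mm (distance of any of order_bell, tape_1 from where it was at the start of the episode above 0.03 m).
It also fails if it takes over 72 s, if anything falls off the work surface, if the arm or the gripper's body presses on something with over 40 N, if the wrist force passes 120 N, or if a joint passes its speed limit or range.

## Working session

There is one attempt and no reset: what is moved stays moved. The work goes in short steps, Python scripts to look and compute and a tool call to move; the robot and the scene stay as the last step left them, time stands still between calls to the robot, and variables do not carry over. Pictures are saved under pics/ and viewed, at most 10 in all, crops included, and the job is handed in when it is done.

Besides the shell and the picture viewer there is one more tool, called after "Emit:" as name(argument=value, ...) on one line, values as JSON. servo_tool: Moves the arm, as the interface text tells. Shift numbers are shares of 0.02 m and turn numbers shares of 0.15 rad, none past 1 either way. Its arguments: {"type":"object","properties":{"motion":{"type":"array","items":{"type":"number","minimum":-1,"maximum":1}},"grip_force":{"type":"number"}},"required":["motion"]}

```bash
mkdir -p pics
cat > h.py <<'E'
import numpy as np, cv2
from station import bot
def cal(c):
    k=bot.get_calibration(c); R=cv2.Rodrigues(np.array(k["rvec"],float))[0]
    return np.array(k["mtx"],float),float(k["k1"]),R,np.array(k["tvec"],float).ravel()
def ray(K,uv):
    M,k1,R,t=K
    d=np.array([k1,0,0,0,0],float)
    p=cv2.undistortPoints(np.array([[uv]],float),M,d).ravel()
    v=R.T@np.array([p[0],p[1],1]); return -R.T@t, v/np.linalg.norm(v)
def proj(K,X):
    M,k1,R,t=K
    return cv2.projectPoints(np.array([X],float),cv2.Rodrigues(R)[0],t,M,np.array([k1,0,0,0,0.]))[0].ravel()
def onz(K,uv,z):
    o,v=ray(K,uv); return o+v*(z-o[2])/v[2]
def tri(rs):
    A=0;b=0
    for o,v in rs:
        P=np.eye(3)-np.outer(v,v);A=A+P;b=b+P@o
    X=np.linalg.solve(A,b); return X,[float(np.linalg.norm((np.eye(3)-np.outer(v,v))@(X-o))) for o,v in rs]
def save(c,n):
    im=bot.read_camera(c); cv2.imwrite(f"pics/{n}.png",im[:,:,::-1]); return im
E
python3 - <<'E'
from h import *
s=save("scene","s0");t=save("top","t0")
cv2.imwrite("pics/both.png",np.vstack([s,t])[:,:,::-1][:, :]) 
w=save("wrist","w0")
names=["scale","poise_knob","seat","weight_center","jar_center","tray","order_bell","tape_1"]
for n in names:
    d={}
    for c in ("scene","top","wrist"):
        r=bot.boxes_of(c,n); d[c]=[(np.round(x["uv"],1).tolist(),round(x["p"],2)) for x in r[:2]]
    print(n,d)
    if d["scene"] and d["top"]:
        X,e=tri([ray(cal(c),d[c][0][0]) for c in("scene","top")]); print("   ",X.round(4),np.round(e,4))
o=bot.get_obs();print(o["t"],o["eef_pos"],o["tool_rot"],o["contact_force"])
E
```

```text
scale {'scene': [([294.7, 195.8], 0.67)], 'top': [([272.4, 162.5], 0.7)], 'wrist': []}
    [ 0.6252 -0.1339  0.0337] [0.0041 0.0041]
poise_knob {'scene': [([278.5, 199.9], 0.83), ([303.5, 186.6], 0.54)], 'top': [], 'wrist': []}
seat {'scene': [([300.4, 186.8], 0.56)], 'top': [([282.1, 154.2], 0.72)], 'wrist': []}
    [ 0.6328 -0.15    0.0653] [0.0044 0.0044]
weight_center {'scene': [], 'top': [], 'wrist': []}
jar_center {'scene': [([224.6, 153.6], 0.8)], 'top': [([213.5, 169.4], 0.89), ([324.5, 225.1], 0.41)], 'wrist': []}
    [0.5924 0.0074 0.1147] [0.0016 0.0016]
tray {'scene': [([302.1, 184.1], 0.86)], 'top': [([283.6, 161.1], 0.57)], 'wrist': []}
    [ 0.6117 -0.1556  0.0951] [0.0012 0.0012]
order_bell {'scene': [([314.1, 293.4], 0.62), ([303.2, 185.3], 0.6)], 'top': [([322.4, 224.4], 0.66)], 'wrist': []}
    [ 0.4687 -0.2585 -0.0159] [0.0029 0.0029]
tape_1 {'scene': [([160.4, 226.4], 0.66)], 'top': [([171.7, 240.1], 0.77)], 'wrist': []}
    [ 0.453   0.1199 -0.0407] [0.0224 0.0224]
1.35 [0.17078868 0.65306689 0.30391839] [1.39550961e-05 1.27563390e-01 9.91830419e-01 2.10316090e-05] [ 0.18089077 -0.15277266  0.17366584]
```

View pics/s0.png

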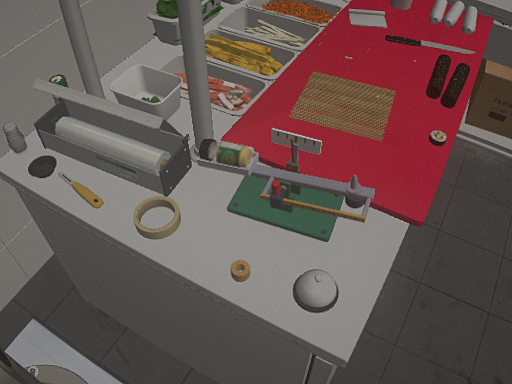

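View pics/t0.png

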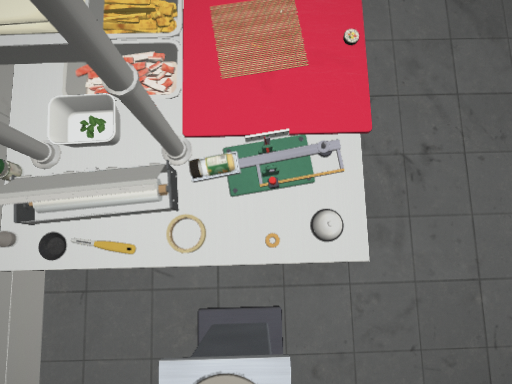

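The scene view shows the ring weight at about (240,270), the red knob at (277,190) and the scale pin at (353,185). In the top view the weight is at (272,240), the knob at (272,181) and the pin at (325,148). A post stands beside the jar, so the arm has to pass in front of it.

Run:
```python
from h import *
from scipy.spatial.transform import Rotation as Ro
C={c:cal(c) for c in("scene","top","wrist")}
def blob(c,lo,hi,box):
    im=cv2.imread(f"pics/{c[0]}0.png"); h=cv2.cvtColor(im,cv2.COLOR_BGR2HSV); m=cv2.inRange(h,lo,hi)
    x0,y0,x1,y1=box; q=np.zeros_like(m); q[y0:y1,x0:x1]=m[y0:y1,x0:x1]; ys,xs=np.nonzero(q); return np.array([xs.mean(),ys.mean()]),len(xs)
for n,lo,hi,b in [("weight",(5,90,60),(25,255,255),{"scene":(225,255,255,285),"top":(260,230,285,252)}),("knob",(0,120,60),(8,255,255),{"scene":(265,175,290,205),"top":(262,172,282,190)})]:
    u={c:blob(c,lo,hi,b[c]) for c in b}; X,e=tri([ray(C[c],u[c][0]) for c in u]); print(n,u,X.round(4),np.round(e,4))
for n,s,t in [("pin tip",(354,178),(325,146)),("bell",(319,276),(328,223))]:
    X,e=tri([ray(C["scene"],s),ray(C["top"],t)]);print(n,X.round(4),np.round(e,4))
for uv in [(178,155),(45,155)]: print("post",onz(C["top"],uv,0))
for uv in [(225,142),(307,135),(314,183),(230,195)]: print("foot",onz(C["top"],uv,0.016))
o=bot.get_obs(); q=o["tool_rot"]; T=Ro.from_quat([q[1],q[2],q[3],q[0]]).as_matrix()
M,k1,R,t=C["wrist"]; c=-R.T@t
print("cam in tool",T.T@(c-o["eef_pos"]),"axes",(T.T@R.T).round(3).tolist(),M.tolist()); print(T.round(3).tolist())
s=cv2.imread("pics/s0.png")[165:245,190:390]; t=cv2.imread("pics/t0.png")[115:205,180:360]
cv2.imwrite("pics/z.png",np.vstack([cv2.resize(s,(800,320),interpolation=2),cv2.resize(t,(560,280),interpolation=2,dst=None) if 0 else cv2.copyMakeBorder(cv2.resize(t,(560,280),interpolation=2),0,0,0,240,0)]))
```

```text
weight {'scene': (array([240.11149826, 270.08710801]), 287), 'top': (array([272.04587156, 239.95412844]), 109)} [ 0.4304 -0.124   0.0146] [0.0004 0.0004]
knob {'scene': (array([275.97196262, 186.96261682]), 107), 'top': (array([272.11627907, 180.        ]), 43)} [ 0.5623 -0.1253  0.1187] [0.0004 0.0004]
pin tip [ 0.6328 -0.2468  0.1416] [0.001 0.001]
bell [ 0.4671 -0.2611  0.0529] [0.0031 0.0031]
post [0.6578414  0.11413016 0.        ]
post [ 6.68292791e-01  4.64503671e-01 -1.11022302e-16]
foot [ 0.68476708 -0.01055182  0.016     ]
foot [ 0.69760674 -0.22364783  0.016     ]
foot [ 0.57051999 -0.23519354  0.016     ]
foot [ 0.54581193 -0.02127315  0.016     ]
cam in tool [ 0.07222223 -0.0003182  -0.06954444] axes [[-0.001, -0.96, -0.282], [1.0, -0.001, -0.0], [-0.0, -0.282, 0.96]] [[318.18864558997865, 0.0, 252.53850840189563], [0.0, 318.18864558997865, 191.03291409961378], [0.0, 0.0, 1.0]]
[[-0.967, 0.253, 0.0], [0.253, 0.967, 0.0], [-0.0, 0.0, -1.0]]
```

View pics/z.png

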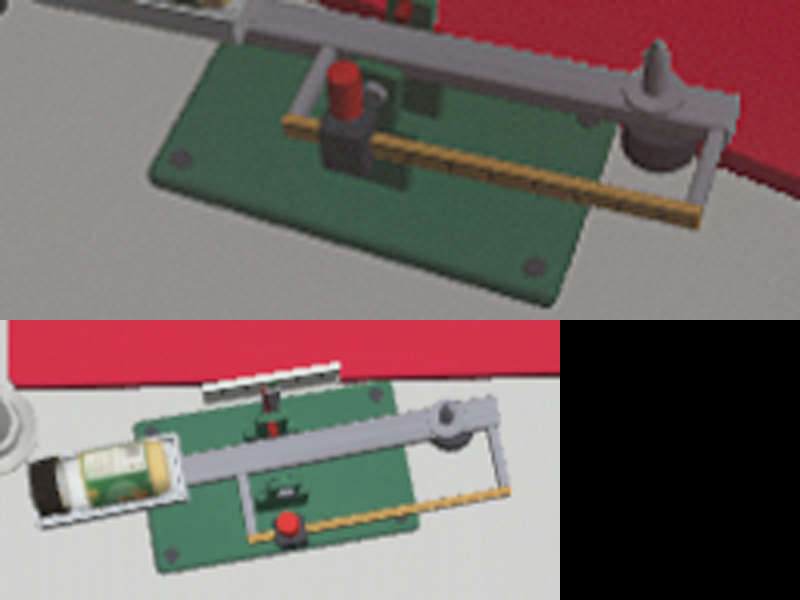

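The crop shows the pin and platform standing clear on top of the beam's end. The knob is near the pivot end, and the rail ends on the robot's side. I'm starting the move inward, clear of the posts, and will check how the joints behave.

Emit:
servo_tool(motion=[-0.3,-0.9,0,0,0,-0.77,0,-0.3,-0.95,0,0,0,-0.77,0,-0.35,-1,0,0,0,-0.77,0,-0.41,-1,0,0,0,0,0,-0.41,-1,0,0,0,0,0])

```text
t: 1.98
eef_pos: [0.2026, 0.5549, 0.304]
tool_rot: [0.0, -0.044, 0.999, 0.0]
contact_force: [-0.0, 0.3, 0.1]
gripper_width: 1.002
grasp_force: 0.0
```

```bash
python3 -c "
from h import *
o=bot.get_obs();print(np.round(o['q'],3),o['eef_pos'],o['tool_rot'])"
```

```text
[-1.292  0.34  -0.043  1.761  0.017  1.04   0.317] [0.20258927 0.55494481 0.3039815 ] [ 7.68395702e-05 -4.40844312e-02  9.99027801e-01  9.42928975e-05]
```

Emit:
servo_tool(motion=[-0.52,-1,0,0,0,0,0,-0.52,-1,0,0,0,0,0,-0.52,-1,0,0,0,0,0,-0.52,-1,0,0,0,0,0,-0.52,-1,0,0,0,0,0])

```text
t: 2.6
eef_pos: [0.2635, 0.4598, 0.3039]
tool_rot: [0.0, -0.045, 0.999, 0.0]
contact_force: [-0.8, -0.7, 0.5]
gripper_width: 0.998
grasp_force: 0.0
```

Emit:
servo_tool(motion=[-0.52,-1,0,0,0,0,0,-0.52,-1,0,0,0,0,0,-0.52,-1,0,0,0,0,0,-0.4,-1,0,0,0,0,0,-0.4,-1,0,0,0,0,0])

```text
t: 3.22
eef_pos: [0.3193, 0.3644, 0.3039]
tool_rot: [0.0, -0.045, 0.999, 0.0]
contact_force: [-0.2, -0.5, 0.2]
gripper_width: 1.003
grasp_force: 0.0
```

Emit:
servo_tool(motion=[-0.4,-1,0,0,0,0,0,-0.4,-1,0,0,0,0,0,-0.4,-1,0,0,0,0,0,-0.4,-1,0,0,0,0,0,-0.4,-1,0,0,0,0,0])

```text
t: 3.85
eef_pos: [0.368, 0.2684, 0.304]
tool_rot: [0.0, -0.045, 0.999, 0.0]
contact_force: [0.1, 0.3, -0.8]
gripper_width: 1.0
grasp_force: 0.0
```

Emit:
servo_tool(motion=[-0.4,-1,0,0,0,0,0,-0.4,-1,0,0,0,0,0,-0.4,-1,0,0,0,0,0,-0.4,-1,0,0,0,0,0,-0.4,-1,0,0,0,0,0])

```text
t: 4.47
eef_pos: [0.4167, 0.1725, 0.3039]
tool_rot: [0.0, -0.045, 0.999, 0.0]
contact_force: [0.4, 0.7, 0.2]
gripper_width: 0.999
grasp_force: 0.0
```

Emit:
servo_tool(motion=[-0.4,-1,0,0,0,0,0,-0.4,-1,0,0,0,0,0,-0.4,-1,0,0,0,0,0,0.1,-1,0,0,0,0,0,0.1,-1,0,0,0,0,0])

```text
t: 5.1
eef_pos: [0.4453, 0.0747, 0.3039]
tool_rot: [0.0, -0.045, 0.999, 0.0]
contact_force: [-0.6, -0.3, -0.6]
gripper_width: 1.001
grasp_force: 0.0
```

Emit:
servo_tool(motion=[0.1,-1,0,0,0,0,0,0.1,-1,0,0,0,0,0,0.1,-1,0,0,0,0,0,0.1,-1,0,0,0,0,0,0.1,-1,0,0,0,0,0])

```text
t: 5.72
eef_pos: [0.4442, -0.0257, 0.3039]
tool_rot: [0.0, -0.045, 0.999, 0.0]
contact_force: [0.9, 0.2, -0.4]
gripper_width: 0.996
grasp_force: 0.0
```

Run:
```python
from h import *
o=bot.get_obs();print(o['t'],np.round(o['q'],3),o['eef_pos'],o['tool_rot'])
K=cal("wrist"); save("wrist","w1")
for n in ("weight_center","poise_knob","seat","order_bell"):
    print(n,[(np.round(x["uv"],1).tolist(),round(x["p"],2)) for x in bot.boxes_of("wrist",n)[:3]])
print(proj(K,[.4304,-.124,.012]),proj(K,[.5623,-.1253,.1187]),proj(K,[.6328,-.2468,.1416]))
np.savez("w1.npz",M=K[0],k1=K[1],R=K[2],t=K[3])
```

```text
5.725 [-0.467  0.084  0.413  2.101 -0.042  0.963  1.629] [ 0.44415527 -0.02568522  0.30394264] [ 1.45910241e-04 -4.52657173e-02  9.98974951e-01  2.03422720e-04]
weight_center [([166.4, 146.2], 0.82)]
poise_knob []
seat [([183.6, 309.4], 0.67), ([165.1, 143.9], 0.66)]
order_bell [([41.1, 162.4], 0.62)]
[167.26470864 143.27953136] [134.1985981  300.90899969] [ -8.77280063 373.23117507]
```

View pics/w1.png

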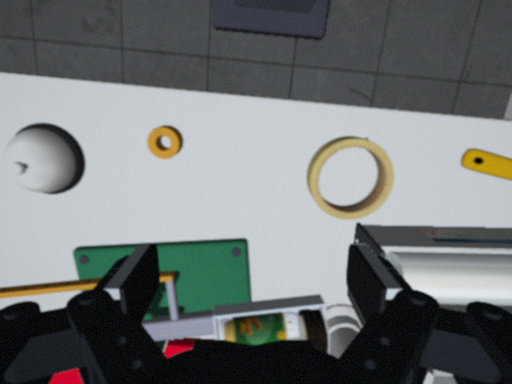

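Wrist view: the weight is at (165,142), the bell at (43,160), the tape at (350,178), and the front edge of the scale foot runs from (76,250) to (246,240).

Emit:
servo_tool(motion=[0,-1,0,0,0,0,0,0,-1,0,0,0,0,0,0,-1,0.5,0,0,0,0,0,-1,0.5,0,0,0,0,0,-0.9,0.5,0,0,0,0])

```text
t: 6.6
eef_pos: [0.4537, -0.1217, 0.2735]
tool_rot: [0.0, -0.046, 0.999, 0.0]
contact_force: [-0.7, 0.6, -0.9]
gripper_width: 1.0
grasp_force: 0.0
```

Run:
```python
from h import *
o=bot.get_obs();print(o['t'],np.round(o['q'],3),o['eef_pos'],o['tool_rot'])
K=cal("wrist"); im=save("wrist","w2")
W=np.load("w1.npz");K1=(W["M"],float(W["k1"]),W["R"],W["t"])
def seg(f):
    h=cv2.cvtColor(cv2.imread(f),cv2.COLOR_BGR2HSV);m=cv2.inRange(h,(8,120,60),(25,255,255))
    n,l,s,c=cv2.connectedComponentsWithStats(m); return [(c[i].round(1).tolist(),s[i].tolist()) for i in range(1,n) if s[i][4]>150]
s1=seg("pics/w1.png");s2=seg("pics/w2.png");print(s1);print(s2)
print(proj(K,[.4304,-.124,.012]),proj(K,[.5623,-.1253,.1187]),proj(K,[.6328,-.2468,.1416]))
pts=[onz(K1,u,.016) for u in [(76,250),(246,240)]];d=pts[0]-pts[1];print(pts,np.degrees(np.arctan2(d[0],-d[1])))
```

```text
6.6 [-0.309  0.18   0.497  2.089 -0.11   0.897  1.913] [ 0.45371606 -0.12167761  0.27354743] [ 8.39219176e-05 -4.61832496e-02  9.98932968e-01  1.60663954e-04]
[([164.2, 141.8], [148, 127, 33, 31, 688]), ([487.9, 163.3], [462, 149, 50, 31, 969]), ([49.6, 288.1], [0, 279, 100, 19, 789]), ([249.1, 326.0], [240, 319, 22, 16, 190]), ([229.9, 332.3], [226, 321, 9, 22, 161])]
[([250.4, 145.3], [234, 128, 33, 35, 711]), ([255.4, 293.2], [245, 287, 23, 14, 236]), ([185.1, 300.8], [147, 292, 73, 18, 719]), ([332.2, 350.2], [324, 342, 19, 17, 164])]
[252.41425398 146.42605675] [236.42175238 322.1376458 ] [ 79.92332916 402.60775058]
[array([ 0.57194019, -0.23329618,  0.016     ]), array([ 0.53982274, -0.02517569,  0.016     ])] 8.772761143466399
```

View pics/w2.png

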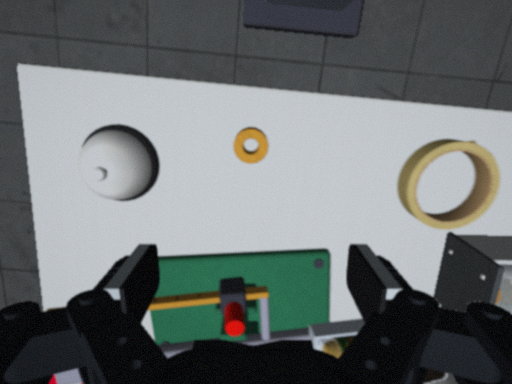

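Run:
```python
from h import *
K=cal("wrist")
W=np.load("w1.npz");K1=(W["M"],float(W["k1"]),W["R"],W["t"])
X,e=tri([ray(K1,(164.2,141.8)),ray(K,(250.4,145.3))]);print(X,e)
X,e=tri([ray(K1,(164.2,141.8)),ray(K,(250.4,145.3)),ray(cal("scene"),(240.1,270.1)),ray(cal("top"),(272.05,239.95))]);print(X,e)
for k,u in((K1,(164.2,141.8)),(K,(250.4,145.3)),(cal("scene"),(240.1,270.1)),(cal("top"),(272.05,239.95))):print(onz(k,u,.016))
# foot corners now
for u in [(330,250)]:print(onz(K,u,.016))
```

```text
[ 0.42927959 -0.12855436  0.00792949] [0.0003924140044138885, 0.0003924140044138688]
[ 0.42867265 -0.12593975  0.01772096] [0.0005330675601018197, 0.002928748566946468, 0.0005671283633886464, 0.002719177329274186]
[ 0.4284061  -0.12642154  0.016     ]
[ 0.42773251 -0.12861543  0.016     ]
[ 0.42996887 -0.12486513  0.016     ]
[ 0.43011961 -0.12366024  0.016     ]
[ 0.53742522 -0.02885168  0.016     ]
```

Emit:
servo_tool(motion=[0.3,0,1,0,0,-0.41,0,0.3,0,1,0,0,0,0,0.3,0,1,0,0,0,0,0.3,0,1,0,0,0,0,0.08,-0.05,1,0,0,0,0])

```text
t: 7.28
eef_pos: [0.4282, -0.1252, 0.1734]
tool_rot: [0.0, -0.077, 0.997, 0.0]
contact_force: [0.1, -0.2, -0.6]
gripper_width: 0.997
grasp_force: 0.0
```

Emit:
servo_tool(motion=[0,0,1,0,0,0,0,0,0,0,0,0,0,0])

```text
t: 7.52
eef_pos: [0.4277, -0.1254, 0.1531]
tool_rot: [-0.001, -0.077, 0.997, 0.0]
contact_force: [0.1, 0.3, -0.5]
gripper_width: 1.002
grasp_force: 0.0
```

```bash
cat >> h.py <<'E'
from scipy.spatial.transform import Rotation as Ro
def state():
    o=bot.get_obs(); q=o["tool_rot"]; T=Ro.from_quat([q[1],q[2],q[3],q[0]]).as_matrix()
    print(round(o["t"],2),"q",np.round(o["q"],2),"p",np.round(o["eef_pos"],4),"yaw",round(float(np.degrees(np.arctan2(-T[1,0],-T[0,0]))),2),"F",np.round(o["contact_force"],1),"w",round(o["gripper_width"],3),"g",round(o["grasp_force"],1)); return np.array(o["eef_pos"]),T
def blobs(im,lo,hi,amin=100):
    m=cv2.inRange(cv2.cvtColor(im,cv2.COLOR_RGB2HSV),lo,hi); n,l,s,c=cv2.connectedComponentsWithStats(m)
    return [(c[i].round(1),s[i]) for i in range(1,n) if s[i][4]>amin]
E
python3 - <<'E'
from h import *
p,T=state(); K=cal("wrist"); im=save("wrist","w3"); print(bot.finger_overhang)
m=cv2.inRange(cv2.cvtColor(im,cv2.COLOR_RGB2HSV),(8,100,40),(28,255,255))
for c in cv2.findContours(m,cv2.RETR_CCOMP,cv2.CHAIN_APPROX_NONE)[0]:
    if len(c)>25:
        e=cv2.fitEllipse(c); print(e, [onz(K,e[0],z).round(4).tolist() for z in(0,.012,.024)])
E
```

```text
7.53 q [-0.21  0.36  0.42  2.24 -0.26  0.6   2.13] p [ 0.4277 -0.1254  0.1531] yaw 8.8 F [ 0.1  0.3 -0.5] w 1.002 g 0.0
0.0726
((482.4576721191406, 258.3777160644531), (32.23845291137695, 92.96432495117188), 29.153358459472656) [[0.4471, 0.058, -0.0], [0.4422, 0.0475, 0.012], [0.4374, 0.037, 0.024]]
((252.48165893554688, 208.6035614013672), (50.776710510253906, 54.98649215698242), 176.90206909179688) [[0.4339, -0.1244, 0.0], [0.4297, -0.125, 0.012], [0.4255, -0.1257, 0.024]]
((252.5228729248047, 207.17636108398438), (14.856114387512207, 21.04578399658203), 89.345703125) [[0.4328, -0.1245, 0.0], [0.4286, -0.1252, 0.012], [0.4245, -0.1258, 0.024]]
```

Emit:
servo_tool(motion=[-0.05,0,1,0,0,0,0,0,0,1,0,0,0,0,0,0,1,0,0,0,0,0,0,0.8,0,0,0,0,0,0,0,0,0,0,0.3], grip_force=25)

```text
t: 8.2
eef_pos: [0.4291, -0.1262, 0.0776]
tool_rot: [-0.001, -0.076, 0.997, 0.0]
contact_force: [-0.3, -0.8, 0.9]
gripper_width: 0.817
grasp_force: 0.0
```

Emit:
servo_tool(motion=[0,0,0,0,0,0,1,0,0,0,0,0,0,1,0,0,0,0,0,0,1,0,0,0,0,0,0,1])

```text
t: 8.7
eef_pos: [0.4296, -0.1264, 0.0788]
tool_rot: [0.001, -0.076, 0.997, 0.0]
contact_force: [-0.5, 1.1, 6.0]
gripper_width: 0.425
grasp_force: 24.3
```

```bash
python3 -c "
from h import *
state()"
```

```text
8.7 q [-0.11  0.51  0.31  2.26 -0.37  0.42  2.23] p [ 0.4296 -0.1264  0.0788] yaw 8.71 F [-0.5  1.1  6. ] w 0.425 g 24.3
```

Emit:
servo_tool(motion=[0,0,-0.6,0,0,0,1,0,0,-1,0,0,0,1,0,0,-1,0,0,0,1,0,0,-1,0,0,0,1,0,0,-1,0,0,0,1])

```text
t: 9.32
eef_pos: [0.429, -0.1264, 0.1713]
tool_rot: [0.0, -0.076, 0.997, 0.0]
contact_force: [0.3, -0.1, -1.7]
gripper_width: 0.416
grasp_force: 25.3
```

Emit:
servo_tool(motion=[-1,-0.64,-1,0,0,0,1,-1,-0.64,-1,0,0,0,1,-1,-0.64,-1,0,0,0,1,-1,-0.64,-1,0,0,0,1,-1,-0.64,-1,0,0,0,1])

```text
t: 9.95
eef_pos: [0.5378, -0.1748, 0.2714]
tool_rot: [0.0, -0.076, 0.997, 0.0]
contact_force: [-0.3, -1.0, -2.1]
gripper_width: 0.42
grasp_force: 25.3
```

Emit:
servo_tool(motion=[-1,-0.64,0,0,0,0,1,-1,-0.64,0,0,0,0,1,-1,-0.64,0,0,0,0,1,-1,-0.64,0,0,0,0,1,-1,-0.64,0,0,0,0,1])

```text
t: 10.58
eef_pos: [0.6465, -0.2227, 0.2706]
tool_rot: [-0.0, -0.076, 0.997, -0.0]
contact_force: [-0.2, 0.0, -0.2]
gripper_width: 0.421
grasp_force: 25.3
```

Emit:
servo_tool(motion=[-1,-0.64,0,0,0,0,1,-1,-0.64,0,0,0,0,1,0,0,0,0,0,0,1,0,0,0,0,0,0,1])

```text
t: 11.08
eef_pos: [0.6889, -0.2416, 0.2701]
tool_rot: [-0.0, -0.076, 0.997, 0.0]
contact_force: [0.2, -0.6, -1.2]
gripper_width: 0.417
grasp_force: 25.4
```

Run:
```python
from h import *
state(); K=cal("wrist"); im=save("wrist","w4"); np.savez("w4.npz",M=K[0],k1=K[1],R=K[2],t=K[3])
for n in ("seat","poise_knob","weight_center"):
    print(n,[(np.round(x["uv"],1).tolist(),round(x["p"],2)) for x in bot.boxes_of("wrist",n)[:3]])
print(proj(K,[.6328,-.2468,.1416]))
```

```text
11.07 q [-0.04  0.64  0.47  1.46 -0.3   1.12  2.2 ] p [ 0.6889 -0.2416  0.2701] yaw 8.71 F [ 0.2 -0.6 -1.2] w 0.417 g 25.4
seat [([368.9, 115.3], 0.93)]
poise_knob [([443.0, 39.7], 0.64)]
weight_center [([254.1, 258.8], 0.92)]
[257.9651625  125.19400673]
```

View pics/w4.png

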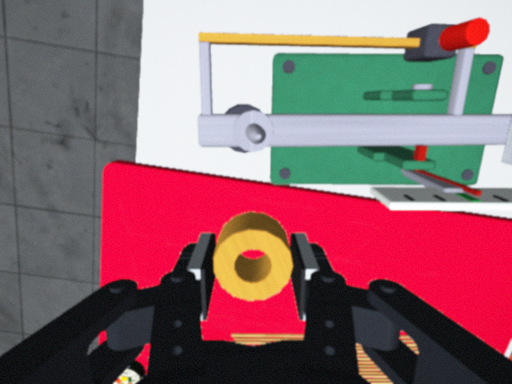

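The wrist view shows the held ring's top face at about (252,268). The platform with its pin is at about (250,128), the poise and knob are at (440,40)–(465,35), and the dial is at (430,198). I'll zoom on the pin.

Run:
```python
from h import *
im=cv2.imread("pics/w4.png")
a=cv2.resize(im[95:165,190:290],(700,490),interpolation=cv2.INTER_CUBIC)
cv2.imwrite("pics/z4.png",a)
```

```text
(no output)
```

View pics/z4.png

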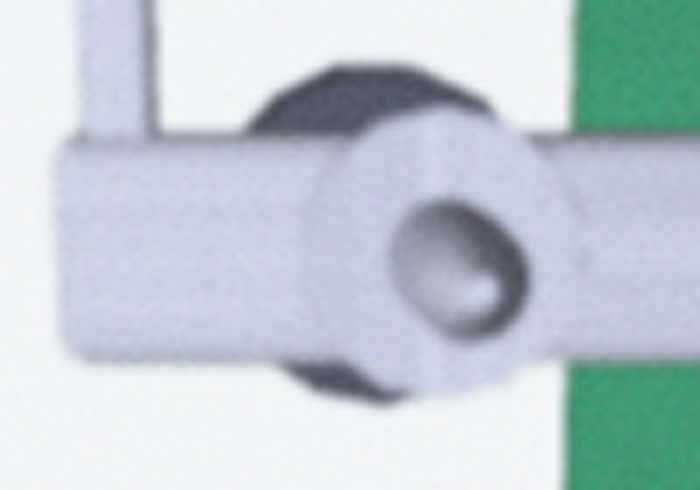

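The zoom shows the platform disc centre at about (252.9,130.7) in the picture and the pin tip at (259.6,137.1), leaning slightly toward the tray side.

Run:
```python
from h import *
W=np.load("w4.npz");K=(W["M"],float(W["k1"]),W["R"],W["t"])
p,T=state()
S=ray(cal("scene"),(354,175.7));P=ray(cal("top"),(323.1,142.6));w=ray(K,(259.6,137.1))
print("tip all",tri([S,P,w]));print("ws",tri([S,w]));print("wt",tri([P,w]))
for z in(.13,.136,.142):print(z,onz(K,(259.6,137.1),z).round(4),"base at z-.032",onz(K,(252.9,130.7),z-.032).round(4))
im=cv2.imread("pics/w4.png")[:,:,::-1]
m=cv2.inRange(cv2.cvtColor(np.ascontiguousarray(im),cv2.COLOR_RGB2HSV),(8,100,120),(28,255,255));m[:200]=0;m[310:]=0
for c in cv2.findContours(m,cv2.RETR_CCOMP,cv2.CHAIN_APPROX_NONE)[0]:
    if len(c)>30:print(cv2.fitEllipse(c),cv2.boundingRect(c))
for dx in(0,.001):
  for dz in(.055,.067,.079): print(dx,dz,proj(K,p+T@np.array([dx,0,dz])).round(1))
y=np.array([-.152,.988,0]);
```

```text
11.28 q [-0.04  0.64  0.47  1.46 -0.3   1.12  2.2 ] p [ 0.6892 -0.2415  0.2702] yaw 8.72 F [-0.2 -0.1 -1.7] w 0.417 g 25.4
tip all (array([ 0.64088194, -0.24405347,  0.13883776]), [0.0011075896196068656, 0.0014882089806307543, 0.0009343147338499026])
ws (array([ 0.63996859, -0.24496474,  0.14055412]), [0.0003323112311124456, 0.0003323112311122889])
wt (array([ 0.64129569, -0.24380418,  0.13526083]), [0.0010066613442610342, 0.0010066613442609093])
0.13 [ 0.6411 -0.2442  0.13  ] base at z-.032 [ 0.6407 -0.2487  0.098 ]
0.136 [ 0.6404 -0.2445  0.136 ] base at z-.032 [ 0.6402 -0.2488  0.104 ]
0.142 [ 0.6397 -0.2447  0.142 ] base at z-.032 [ 0.6396 -0.2489  0.11  ]
((251.20704650878906, 259.1585998535156), (76.40355682373047, 86.21685791015625), 157.93165588378906) (213, 212, 80, 89)
((248.29782104492188, 263.932861328125), (25.163522720336914, 35.65791320800781), 24.853750228881836) (234, 248, 32, 34)
0 0.055 [252.7 269.9]
0 0.067 [252.7 256.8]
0 0.079 [252.7 245.6]
0.001 0.055 [252.7 267.9]
0.001 0.067 [252.7 254.9]
0.001 0.079 [252.7 243.8]
```

Emit:
servo_tool(motion=[0.8,0.03,0,0,0,0,1,0.8,0.03,0,0,0,0,1,0.8,0.04,0.5,0,0,0,1,0.05,0,0.8,0,0,0,1,0,0,0.7,0,0,0,1])

```text
t: 11.9
eef_pos: [0.6412, -0.2467, 0.2289]
tool_rot: [0.0, -0.076, 0.997, 0.0]
contact_force: [-0.6, -0.1, -2.2]
gripper_width: 0.42
grasp_force: 25.4
```

Emit:
servo_tool(motion=[0,0,0.2,0,0,0,1,0,0,0,0,0,0,1])

```text
t: 12.15
eef_pos: [0.6413, -0.2471, 0.2253]
tool_rot: [-0.0, -0.076, 0.997, 0.0]
contact_force: [0.2, 0.5, -0.7]
gripper_width: 0.419
grasp_force: 25.4
```

Run:
```python
from h import *
p,T=state(); K=cal("wrist"); w=save("wrist","w5"); s=save("scene","s5"); t=save("top","t5")
a=cv2.resize(w[190:330,170:340],(510,420),interpolation=2); b=cv2.resize(s[150:220,315:390],(290,270),interpolation=2); c=cv2.resize(t[120:180,290:355],(290,150*290//290),interpolation=2)
r=np.vstack([b,c]); cv2.imwrite("pics/z5.png",np.hstack([a,r])[:,:,::-1])
print(proj(K,[.640,-.2446,.139]).round(1),proj(K,p+T@np.array([0.0003,0,.055])).round(1))
```

```text
12.15 q [-0.03  0.61  0.46  1.62 -0.31  0.99  2.25] p [ 0.6413 -0.2471  0.2253] yaw 8.74 F [ 0.2  0.5 -0.7] w 0.419 g 25.4
[257.5 237.2] [252.6 268.4]
```

View pics/z5.png

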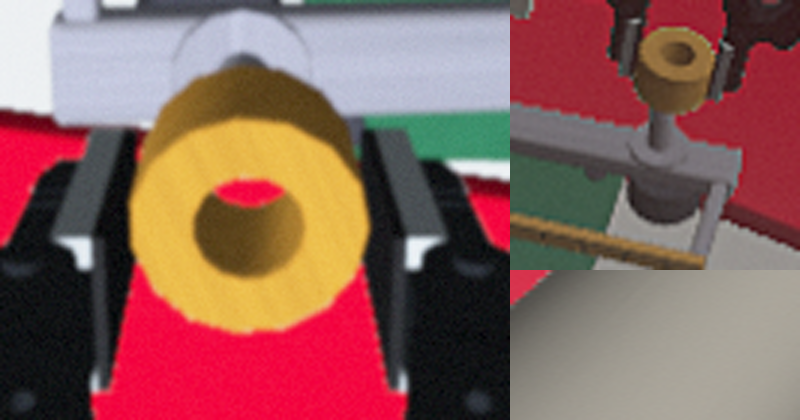

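The ring hangs just above the pin. In the scene crop the ring hole is at about (358.7,163) and the platform disc at (353,188.9). I'll check their relative alignment numerically.

Run:
```python
from h import *
p,T=state(); S=cal("scene")
print("hole pred",proj(S,p+T@[0,0,.055]).round(1),"bottom",proj(S,p+T@[0,0,.079]).round(1),"ringL/R extent")
for x in(.639,.6415):
  b=np.array([x,-.2488,.107]);print(x,"platform pred",proj(S,b).round(1),"mid pin",proj(S,b+[0,.0015,.015]).round(1),"tip",proj(S,b+[0,.004,.032]).round(1))
s=cv2.imread("pics/s5.png")
h=cv2.cvtColor(s,cv2.COLOR_BGR2HSV);m=cv2.inRange(h,(10,80,50),(28,255,255));m[:150]=0;m[182:]=0;m[:,:340]=0;m[:,375:]=0
ys,xs=np.nonzero(m);print("ring bbox",xs.min(),xs.max(),ys.min(),ys.max(),xs.mean(),ys.mean(),"pred centre",proj(S,p+T@[0,0,.067]).round(1))
s0=cv2.imread("pics/s0.png");print("s0 pin col profile");
for r in (176,178,180,182,184):
  print(r,s0[r,344:366].mean(1).astype(int).tolist())
```

```text
12.3 q [-0.03  0.61  0.46  1.62 -0.31  0.99  2.25] p [ 0.6414 -0.2474  0.2264] yaw 8.72 F [-0.7  0.3 -1.5] w 0.423 g 25.4
hole pred [358.1 163.8] bottom [356.  173.1] ringL/R extent
0.639 platform pred [352.7 188.9] mid pin [353.2 183.3] tip [353.4 176.5]
0.6415 platform pred [353.2 188.1] mid pin [353.7 182.4] tip [353.9 175.7]
ring bbox 347 367 157 179 357.005291005291 167.72222222222223 pred centre [357.  168.5]
s0 pin col profile
176 [77, 78, 78, 78, 82, 79, 78, 79, 72, 54, 86, 122, 115, 69, 80, 80, 81, 78, 79, 79, 77, 80]
178 [79, 78, 78, 80, 81, 80, 90, 87, 60, 72, 84, 101, 114, 108, 74, 77, 79, 79, 77, 77, 81, 80]
180 [78, 79, 76, 79, 80, 79, 85, 71, 60, 69, 82, 92, 108, 104, 74, 77, 80, 80, 82, 78, 80, 79]
182 [98, 98, 93, 84, 103, 110, 119, 47, 61, 69, 80, 90, 106, 107, 88, 76, 75, 78, 79, 81, 77, 78]
184 [112, 111, 107, 114, 115, 118, 102, 50, 64, 67, 82, 94, 104, 109, 117, 108, 83, 77, 81, 76, 78, 78]
```

Emit:
servo_tool(motion=[0,0,0.3,0,0,0,1,0,0,0.3,0,0,0,1,0,0,0.3,0,0,0,1,0,0,0.2,0,0,0,1])

```text
t: 12.8
eef_pos: [0.6408, -0.2472, 0.2032]
tool_rot: [-0.0, -0.076, 0.997, 0.0]
contact_force: [-0.8, -0.5, -2.1]
gripper_width: 0.418
grasp_force: 25.4
```

Emit:
servo_tool(motion=[0,0,0.2,0,0,0,1,0,0,0.2,0,0,0,1,0,0,0.2,0,0,0,1])

```text
t: 13.18
eef_pos: [0.641, -0.2473, 0.1917]
tool_rot: [0.0, -0.076, 0.997, -0.0]
contact_force: [0.1, -0.8, -1.9]
gripper_width: 0.416
grasp_force: 25.4
```

Run:
```python
from h import *
p,T=state(); K=cal("wrist"); w=save("wrist","w6"); s=save("scene","s6")
a=cv2.resize(w[170:330,170:340],(510,480),interpolation=2); b=cv2.resize(s[140:220,315:390],(290,309),interpolation=2)
b=cv2.copyMakeBorder(b,0,171,0,0,0); cv2.imwrite("pics/z6.png",np.hstack([a,b])[:,:,::-1])
```

```text
13.18 q [-0.02  0.64  0.44  1.64 -0.33  0.93  2.26] p [ 0.641  -0.2473  0.1917] yaw 8.72 F [ 0.1 -0.8 -1.9] w 0.416 g 25.4
```

View pics/z6.png

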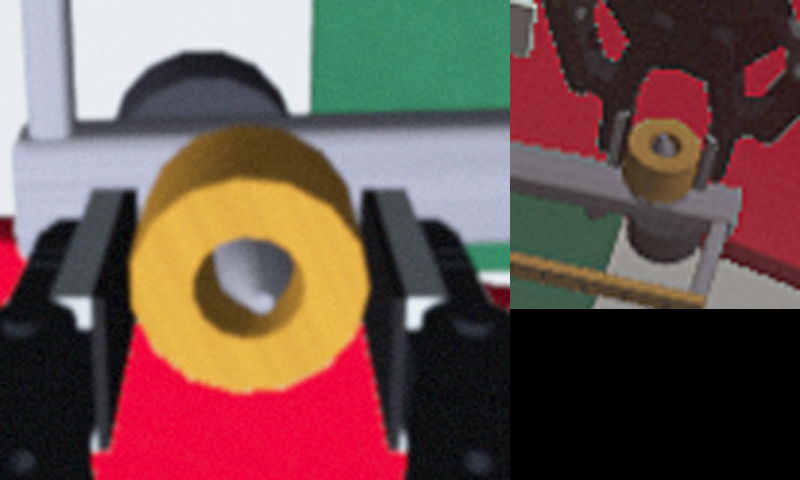

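The pin is inside the hole, with its tip at (258,270) in the wrist picture and no contact force so far. I'll lower the ring the last few mm.

Emit:
servo_tool(motion=[0,0,0.1,0,0,0,1,0,0,0.1,0,0,0,1,0,0,0,0,0,0,1])

```text
t: 13.65
eef_pos: [0.6411, -0.2475, 0.1881]
tool_rot: [0.0, -0.076, 0.997, -0.0]
contact_force: [-0.2, -0.2, 1.5]
gripper_width: 0.418
grasp_force: 25.5
```

Run:
```python
from h import *
state()
```

```text
13.65 q [-0.02  0.65  0.44  1.64 -0.33  0.92  2.26] p [ 0.6411 -0.2475  0.1881] yaw 8.71 F [-0.2 -0.2  1.5] w 0.418 g 25.5
```

Emit:
servo_tool(motion=[0,0,0,0,0,0,0.4,0,0,0,0,0,0,0.3,0,0,0,0,0,0,0.3,0,0,-0.4,0,0,0,0.3,0,0,-1,0,0,0,0.3])

```text
t: 14.28
eef_pos: [0.6406, -0.2471, 0.2161]
tool_rot: [-0.001, -0.076, 0.997, 0.0]
contact_force: [-0.1, 0.0, 0.3]
gripper_width: 0.697
grasp_force: 0.0
```

Emit:
servo_tool(motion=[0,0,-1,0,0,0,0.3,0,0,-1,0,0,0,0.3,0,0,-0.4,0,0,0,0.3])

```text
t: 14.65
eef_pos: [0.6416, -0.2477, 0.2664]
tool_rot: [0.002, -0.076, 0.997, -0.001]
contact_force: [-0.6, -0.9, 0.1]
gripper_width: 0.701
grasp_force: 0.0
```

Run:
```python
from h import *
p,T=state(); K=cal("wrist"); w=save("wrist","w7"); s=save("scene","s7")
a=cv2.resize(w[60:330,120:400],(500,482),interpolation=2); b=cv2.resize(s[120:220,250:390],(300,214),interpolation=2)
b=cv2.copyMakeBorder(b,0,268,0,0,0); cv2.imwrite("pics/z7.png",np.hstack([a,b])[:,:,::-1])
```

```text
14.65 q [-0.04  0.57  0.48  1.58 -0.29  1.06  2.23] p [ 0.6416 -0.2477  0.2664] yaw 8.72 F [-0.6 -0.9  0.1] w 0.701 g 0.0
```

View pics/z7.png

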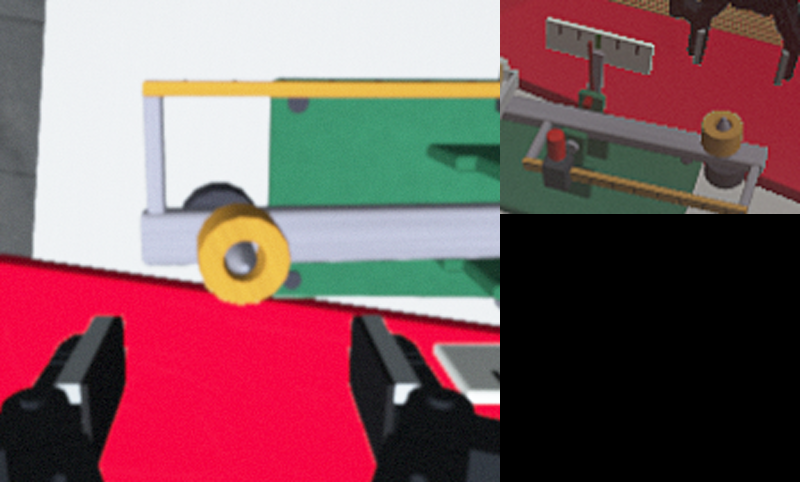

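The ring is seated, with the pin standing out of its hole by about 8 mm and the fingers clear. I've now viewed 10 pictures, so from here I work from numbers only. Next I move the gripper above the poise.

Emit:
servo_tool(motion=[0.11,1,0,0,0,0,0.67,0.11,1,0,0,0,0,0.67,0.11,1,0,0,0,0,0.67,0.11,1,0,0,0,0,0.67,0.11,1,0,0,0,0,0.67])

```text
t: 15.38
eef_pos: [0.6146, -0.1484, 0.2639]
tool_rot: [0.0, -0.076, 0.997, 0.0]
contact_force: [-0.0, -0.4, 0.5]
gripper_width: 0.332
grasp_force: 0.0
```

Emit:
servo_tool(motion=[0.11,1,0,0,0,0,0.67,0,0,0,0,0,0,0.67])

```text
t: 15.62
eef_pos: [0.6097, -0.1283, 0.2639]
tool_rot: [-0.0, -0.078, 0.997, 0.001]
contact_force: [0.2, -1.2, -0.5]
gripper_width: 0.332
grasp_force: 0.0
```

Run:
```python
from h import *
p,T=state(); K=cal("wrist"); w=save("wrist","w8"); s=save("scene","s8"); t=save("top","t8")
red=((0,150,60),(9,255,255))
def redin(im,uv,r=22):
    m=cv2.inRange(cv2.cvtColor(im,cv2.COLOR_RGB2HSV),*red); q=np.zeros_like(m); u,v=map(int,uv); q[max(0,v-r):v+r,max(0,u-r):u+r]=m[max(0,v-r):v+r,max(0,u-r):u+r]
    ys,xs=np.nonzero(q); return (float(xs.mean()),float(ys.mean())),len(xs),(xs.min(),xs.max(),ys.min(),ys.max())
g=[.5623,-.1253,.1187]; 
print("pred",proj(K,g),proj(cal("scene"),g),proj(cal("top"),g)); print("red blobs wrist",blobs(w,*red,60)[:6])
print("net",[(x["uv"],x["p"]) for x in bot.boxes_of("wrist","poise_knob")[:2]])
a=redin(s,proj(cal("scene"),g),12); b=redin(t,proj(cal("top"),g),10); print(a,b)
# ring blob in scene
def ring(im):
    m=cv2.inRange(cv2.cvtColor(im,cv2.COLOR_RGB2HSV),(10,80,50),(28,255,255)); q=np.zeros_like(m); q[155:195,343:366]=m[155:195,343:366]; n,l,st,c=cv2.connectedComponentsWithStats(q); i=1+np.argmax(st[1:,4]); return c[i],st[i]
print("ring s7",ring(cv2.imread("pics/s7.png")[:,:,::-1].copy()),"s8",ring(s))
S=cal("scene");print(proj(S,[.6415,-.2475,.119]),proj(S,[.6415,-.2475,.106]))
```

```text
15.62 q [-0.24  0.46  0.48  1.75 -0.25  0.99  2.05] p [ 0.6097 -0.1283  0.2639] yaw 8.89 F [ 0.2 -1.2 -0.5] w 0.332 g 0.0
pred [267.67277429 137.89698434] [275.75275492 186.9787411 ] [272.24934643 179.88738878]
red blobs wrist [(array([267.2, 134.4]), array([254, 122,  27,  26, 526], dtype=int32)), (array([258.9, 229.1]), array([254, 222,  10,  15, 129], dtype=int32)), (array([263.1, 261.8]), array([257, 246,  13,  34,  61], dtype=int32))]
net [([261.3, 129.5], 0.88)]<stdin>:6: RuntimeWarning: Mean of empty slice.
  ret = ret.dtype.type(ret / rcount)
Traceback (most recent call last):
ValueError: zero-size array to reduction operation minimum which has no identity
```

Emit:
servo_tool(motion=[0.8,0.2,0,0,0,0,0.67,0.8,0.2,0,0,0,0,0.67,0.73,0.1,0,0,0,0,0.67,0,0,0.5,0,0,0,0.67,0,0,0.5,0,0,0,0.67])

```text
t: 16.45
eef_pos: [0.5626, -0.1279, 0.2432]
tool_rot: [0.0, -0.076, 0.997, -0.0]
contact_force: [0.1, 0.3, -0.1]
gripper_width: 0.329
grasp_force: 0.0
```

Emit:
servo_tool(motion=[0,0,0,0,0,0,0.67])

```text
t: 16.58
eef_pos: [0.562, -0.1276, 0.2425]
tool_rot: [-0.001, -0.076, 0.997, 0.0]
contact_force: [0.0, 0.3, 0.8]
gripper_width: 0.332
grasp_force: 0.0
```

```bash
cat >> h.py <<'E'
def ring(im):
    m=cv2.inRange(cv2.cvtColor(im,cv2.COLOR_RGB2HSV),(10,80,50),(28,255,255)); q=np.zeros_like(m); q[155:195,343:366]=m[155:195,343:366]; n,l,st,c=cv2.connectedComponentsWithStats(q)
    if n<2: return None
    i=1+np.argmax(st[1:,4]); return c[i].round(2),st[i].tolist()
def load(n): return cv2.cvtColor(cv2.imread(f"pics/{n}.png"),cv2.COLOR_BGR2RGB)
E
python3 - <<'E'
from h import *
p,T=state(); w=save("wrist","w9"); s=save("scene","s9"); K=cal("wrist")
print(proj(K,[.562,-.1255,.1187]),[(b[0],b[1].tolist()) for b in blobs(w,(0,150,60),(9,255,255),60)])
for n in("s7","s8","s9"):print(n,ring(load(n)))
S=cal("scene");print(proj(S,[.6415,-.2475,.119]),proj(S,[.6415,-.2475,.106]))
for n in("w8","w9"):print([(b[0],b[1].tolist()) for b in blobs(load(n),(10,80,50),(28,255,255),200)])
E
```

```text
16.57 q [-0.26  0.41  0.48  1.88 -0.24  0.91  2.06] p [ 0.562  -0.1276  0.2425] yaw 8.74 F [0.  0.3 0.8] w 0.332 g 0.0
[256.36752004 213.433979  ] [(array([255.6, 213.1]), [242, 195, 29, 35, 685]), (array([249.7, 296.2]), [245, 288, 10, 16, 130])]
s7 (array([352.95, 182.41]), [344, 172, 19, 21, 313])
s8 (array([352.92, 182.48]), [344, 172, 19, 22, 316])
s9 (array([352.94, 182.42]), [344, 172, 19, 22, 315])
[353.57198186 183.52820678] [352.49069317 188.14853333]
[(array([474.3,  50.4]), [453, 0, 59, 94, 2418]), (array([137. , 128.8]), [23, 125, 224, 10, 1899]), (array([290.7, 129. ]), [278, 125, 26, 12, 219]), (array([381.2, 216.3]), [363, 189, 38, 56, 1592]), (array([412.5, 192.4]), [398, 188, 33, 13, 229]), (array([462.8, 210.8]), [454, 191, 16, 51, 204]), (array([ 80.7, 220.3]), [48, 193, 64, 57, 2389])]
[(array([475.3,  94.6]), [449, 38, 63, 109, 2810]), (array([281.1, 195.5]), [268, 190, 28, 12, 277]), (array([120.3, 199.1]), [4, 192, 232, 17, 2477]), (array([374.2, 271.7]), [357, 257, 37, 30, 597]), (array([406.6, 264.2]), [392, 256, 35, 20, 374]), (array([458.7, 284. ]), [450, 259, 17, 55, 218]), (array([ 63.1, 292.8]), [29, 265, 68, 63, 2390])]
```

Emit:
servo_tool(motion=[0,0.08,0.8,0,0,0,0.67,0,0,0.8,0,0,0,0.67,0,0,0.7,0,0,0,0.67,0,0,0.4,0,0,0,0.67,0,0,0,0,0,0,0.67])

```text
t: 17.3
eef_pos: [0.5616, -0.1263, 0.1891]
tool_rot: [-0.001, -0.076, 0.997, 0.0]
contact_force: [0.8, 0.4, 0.5]
gripper_width: 0.328
grasp_force: 0.0
```

Run:
```python
from h import *
p,T=state(); w=save("wrist","w10"); s=save("scene","s10"); K=cal("wrist")
print(proj(K,[.562,-.1255,.1187]),[(b[0],b[1].tolist()) for b in blobs(w,(0,150,60),(9,255,255),60)])
print(ring(s)); print([(b[0],b[1].tolist()) for b in blobs(w,(10,80,50),(28,255,255),200)])
```

```text
17.3 q [-0.23  0.48  0.45  1.92 -0.28  0.8   2.09] p [ 0.5616 -0.1263  0.1891] yaw 8.71 F [0.8 0.4 0.5] w 0.328 g 0.0
[254.61073114 251.61934127] [(array([253.3, 251.6]), [237, 226, 36, 50, 1318])]
(array([352.91, 182.36]), [344, 172, 19, 21, 315])
[(array([501.6, 101.3]), [488, 52, 24, 95, 1627]), (array([286.3, 222.1]), [270, 215, 35, 16, 493]), (array([114.1, 227.4]), [0, 217, 228, 22, 3458]), (array([451.5, 312.1]), [430, 299, 47, 32, 602]), (array([ 16.6, 331.7]), [0, 315, 45, 45, 1211]), (array([396.8, 339.2]), [387, 327, 22, 26, 255])]
```

Emit:
servo_tool(motion=[0,-0.2,0,0,0,0,0.67,0,-0.25,0,0,0,0,0.67,0,-0.3,0,0,0,0,0.67,0,-0.3,0,0,0,0,0.67,0,-0.3,0,0,0,0,0.67])

```text
t: 18.02
eef_pos: [0.5661, -0.1534, 0.19]
tool_rot: [0.0, -0.076, 0.997, 0.0]
contact_force: [-0.4, 2.2, 1.6]
gripper_width: 0.329
grasp_force: 0.9
```

Emit:
servo_tool(motion=[0,-0.3,0,0,0,0,0.67,0,-0.3,0,0,0,0,0.67,0,-0.3,0,0,0,0,0.67,0,-0.25,0,0,0,0,0.67,0,0.3,0,0,0,0,0.67])

```text
t: 18.65
eef_pos: [0.5684, -0.1711, 0.1899]
tool_rot: [-0.0, -0.075, 0.997, -0.001]
contact_force: [-0.2, -0.4, 0.1]
gripper_width: 0.332
grasp_force: 0.0
```

Emit:
servo_tool(motion=[0,0,0,0,0,0,0.67,0,0,0,0,0,0,0.67,0,0,0,0,0,0,0.67,0,0,0,0,0,0,0.67])

```text
t: 19.15
eef_pos: [0.5686, -0.1698, 0.1899]
tool_rot: [0.0, -0.076, 0.997, -0.0]
contact_force: [-0.1, -0.4, 0.2]
gripper_width: 0.331
grasp_force: 0.0
```

```bash
cat > m.py <<'E'
import sys
from h import *
n=sys.argv[1]
p,T=state(); w=save("wrist","w"+n); s=save("scene","s"+n); K=cal("wrist")
r=ring(s); print("ring",r, "tilt est",round(0.1-(r[0][1]-182.42)/46.2,4) if r else None)
for b in blobs(w,(0,150,60),(9,255,255),200):
    X=onz(K,b[0],.1187); print("knob",b[0],b[1].tolist(),"y_t rel TCP mm",((T.T@(X-p))*1000).round(1)[:2])
E
python3 m.py 11
```

```text
19.15 q [-0.15  0.51  0.45  1.88 -0.29  0.82  2.17] p [ 0.5686 -0.1698  0.1899] yaw 8.72 F [-0.1 -0.4  0.2] w 0.331 g 0.0
ring (array([352.93, 182.43]), [344, 172, 19, 22, 315]) tilt est 0.0998
knob [258.  253.2] [241, 227, 37, 51, 1382] y_t rel TCP mm [-0.7  2.6]
```

Emit:
servo_tool(motion=[0,-0.2,0,0,0,0,0.67,0,-0.25,0,0,0,0,0.67,0,-0.3,0,0,0,0,0.67,0,-0.3,0,0,0,0,0.67,0,-0.25,0,0,0,0,0.67])

```text
t: 19.88
eef_pos: [0.5724, -0.196, 0.1898]
tool_rot: [-0.0, -0.076, 0.997, 0.0]
contact_force: [-0.8, 1.3, -1.0]
gripper_width: 0.332
grasp_force: 0.8
```

Emit:
servo_tool(motion=[0,0.3,0,0,0,0,0.67,0,0,0,0,0,0,0.67,0,0,0,0,0,0,0.67,0,0,0,0,0,0,0.67,0,0,0,0,0,0,0.67])

```text
t: 20.5
eef_pos: [0.5716, -0.1896, 0.1899]
tool_rot: [0.0, -0.076, 0.997, -0.0]
contact_force: [0.3, -0.3, -0.0]
gripper_width: 0.33
grasp_force: 0.0
```

```bash
python3 m.py 12
```

```text
20.5 q [-0.12  0.52  0.45  1.86 -0.3   0.83  2.2 ] p [ 0.5716 -0.1896  0.1899] yaw 8.72 F [ 0.3 -0.3 -0. ] w 0.33 g 0.0
ring (array([353.46, 184.64]), [344, 173, 20, 22, 298]) tilt est 0.0519
knob [251.7 253.2] [236, 226, 35, 52, 1350] y_t rel TCP mm [-0.7 -0.5]
```

Emit:
servo_tool(motion=[0,-0.25,0,0,0,0,0.67,0,-0.25,0,0,0,0,0.67,0,-0.25,0,0,0,0,0.67,0,-0.2,0,0,0,0,0.67,0,-0.08,0,0,0,0,0.67])

```text
t: 21.22
eef_pos: [0.5746, -0.2102, 0.1898]
tool_rot: [-0.0, -0.076, 0.997, 0.0]
contact_force: [-0.6, 1.5, -0.8]
gripper_width: 0.322
grasp_force: 0.8
```

Emit:
servo_tool(motion=[0,0.3,0,0,0,0,0.67,0,0,0,0,0,0,0.67,0,0,0,0,0,0,0.67,0,0,0,0,0,0,0.67,0,0,0,0,0,0,0.67])

```text
t: 21.85
eef_pos: [0.5738, -0.204, 0.1899]
tool_rot: [0.0, -0.076, 0.997, -0.0]
contact_force: [0.3, 0.7, -0.1]
gripper_width: 0.33
grasp_force: 0.0
```

Emit:
servo_tool(motion=[0,0,0,0,0,0,0.67,0,0,0,0,0,0,0.67,0,0,0,0,0,0,0.67,0,0,0,0,0,0,0.67])

```text
t: 22.35
eef_pos: [0.5738, -0.204, 0.1899]
tool_rot: [-0.0, -0.076, 0.997, 0.0]
contact_force: [-0.6, -0.1, -0.7]
gripper_width: 0.334
grasp_force: 0.0
```

```bash
python3 m.py 13; python3 -c "
from h import *
for n in ('s7','s12','s13'):
  print(n,[(np.round(x['uv'],1)) for x in []])
a,b=load('s7').astype(int),load('s13').astype(int)
# jar/tray-end vertical shift via phase correlation on patches
for nm,(r0,r1,c0,c1) in {'ringpatch':(165,200,338,372),'jar':(135,175,195,258)}.items():
  for n in('s12','s13'):
    A=cv2.cvtColor(load('s7'),7)[r0:r1,c0:c1].astype(np.float32);B=cv2.cvtColor(load(n),7)[r0:r1,c0:c1].astype(np.float32)
    print(nm,n,cv2.phaseCorrelate(A,B))
S=cal('scene');print(proj(S,[.604,-.001,.1]),proj(S,[.604,-.001,.112]))
"
```

```text
22.35 q [-0.09  0.53  0.45  1.84 -0.3   0.84  2.23] p [ 0.5738 -0.204   0.1899] yaw 8.72 F [-0.6 -0.1 -0.7] w 0.334 g 0.0
ring (array([355.6 , 188.05]), [346, 178, 18, 17, 182]) tilt est -0.0219
knob [250.1 250.8] [234, 224, 35, 51, 1304] y_t rel TCP mm [ 0.6 -1.2]
s7 []
s12 []
s13 []
ringpatch s12 ((-0.3492653990242083, 1.7570203861535774), 0.4193046048835472)
ringpatch s13 ((0.9444696953986842, 2.088463905930915), 0.08243099333327493)
jar s12 ((0.4049089820854448, -1.111369471827654), 0.9330621212720871)
jar s13 ((0.8341393041180218, -0.7277401521256373), 0.43200643844902514)
[230.85075102 156.87909582] [230.57446179 152.5918916 ]
```

Emit:
servo_tool(motion=[0,0,-0.7,0,0,0,0.67,0,0,-1,0,0,0,0.67,0,0,-1,0,0,0,0.67,0,0,-1,0,0,0,0.67,-0.6,0.8,0,0,0,0,0.67])

```text
t: 23.08
eef_pos: [0.5839, -0.188, 0.267]
tool_rot: [0.002, -0.074, 0.997, -0.001]
contact_force: [0.1, 0.4, -0.0]
gripper_width: 0.331
grasp_force: 0.0
```

Emit:
servo_tool(motion=[-0.6,0.9,0,0,0,0,0.67,-0.6,0.9,0,0,0,0,0.67,-0.55,0.87,0,0,0,0,0.67,0,0,0,0,0,0,0.67,0,0,0,0,0,0,0.67])

```text
t: 23.7
eef_pos: [0.6094, -0.1289, 0.2637]
tool_rot: [-0.0, -0.076, 0.997, -0.0]
contact_force: [-0.6, -0.6, 0.5]
gripper_width: 0.328
grasp_force: 0.0
```

Run:
```python
from h import *
p,T=state(); K=cal("wrist"); w=save("wrist","w14"); s=save("scene","s14")
def ring2(im):
    m=cv2.inRange(cv2.cvtColor(im,cv2.COLOR_RGB2HSV),(10,80,50),(28,255,255)); q=np.zeros_like(m); q[160:203,340:370]=m[160:203,340:370]; n,l,st,c=cv2.connectedComponentsWithStats(q); i=1+np.argmax(st[1:,4]); return c[i].round(2),st[i].tolist()
for n in("s7","s8","s14"):print(n,ring2(load(n)))
for n in("w8","w14"):
    print(n,"gold",[(b[0],b[1].tolist()) for b in blobs(load(n),(10,80,50),(28,255,255),400)])
    print(n,"red",[(b[0],b[1].tolist()) for b in blobs(load(n),(0,150,60),(9,255,255),25)])
    print(n,"green",[(b[0],b[1].tolist()) for b in blobs(load(n),(45,150,60),(75,255,255),8)])
for n in("s7","s14"): # jar blob
    A=cv2.cvtColor(load("s7"),7)[135:175,195:258].astype(np.float32);B=cv2.cvtColor(load(n),7)[135:175,195:258].astype(np.float32);print(cv2.phaseCorrelate(A,B))
    im=load(n)[120:160,265:330]; r=blobs(im,(0,120,40),(9,255,255),4);print(n,"needle",[(b[0]+[265,120],b[1].tolist()) for b in r])
```

```text
23.7 q [-0.24  0.46  0.47  1.75 -0.24  0.99  2.05] p [ 0.6094 -0.1289  0.2637] yaw 8.68 F [-0.6 -0.6  0.5] w 0.328 g 0.0
s7 (array([352.95, 182.41]), [344, 172, 19, 21, 313])
s8 (array([352.92, 182.48]), [344, 172, 19, 22, 316])
s14 (array([353.28, 186.3 ]), [344, 176, 20, 21, 312])
w8 gold [(array([474.3,  50.4]), [453, 0, 59, 94, 2418]), (array([137. , 128.8]), [23, 125, 224, 10, 1899]), (array([381.2, 216.3]), [363, 189, 38, 56, 1592]), (array([ 80.7, 220.3]), [48, 193, 64, 57, 2389])]
w8 red [(array([267.2, 134.4]), [254, 122, 27, 26, 526]), (array([258.9, 229.1]), [254, 222, 10, 15, 129]), (array([ 62.3, 242.3]), [48, 227, 35, 24, 44]), (array([263.1, 261.8]), [257, 246, 13, 34, 61]), (array([269.2, 285.4]), [267, 281, 6, 9, 33])]
w8 green [(array([436.4, 208. ]), [403, 188, 62, 30, 677]), (array([258.5, 292.1]), [256, 286, 6, 13, 50])]
w14 gold [(array([475.3,  50. ]), [454, 0, 58, 93, 2414]), (array([ 83.6, 128.6]), [36, 125, 98, 10, 780]), (array([239.1, 129.7]), [173, 124, 133, 12, 1163]), (array([ 86.4, 216.4]), [55, 190, 62, 55, 2210]), (array([383.7, 219.9]), [366, 192, 36, 58, 1594])]
w14 red [(array([145.6, 133.9]), [130, 122, 33, 25, 585]), (array([259.3, 229.9]), [255, 223, 10, 15, 129]), (array([ 81.2, 238.2]), [55, 224, 55, 22, 65]), (array([261. , 266.2]), [259, 255, 5, 25, 42]), (array([262.7, 287.2]), [261, 283, 5, 8, 29])]
w14 green [(array([442., 213.]), [405, 192, 67, 32, 812]), (array([260.1, 295.3]), [258, 287, 7, 13, 43])]
((0.0, 0.0), 1.0)
s7 needle [(array([316.3, 121.8]), [50, 0, 3, 5, 6]), (array([291.7, 140.3]), [26, 19, 2, 4, 6]), (array([292., 149.]), [27, 24, 1, 11, 11])]
((0.902859861914898, -0.8000375964148674), 0.43110673166811464)
s14 needle [(array([294., 148.]), [29, 22, 1, 13, 13])]
```

Emit:
servo_tool(motion=[0.58,-0.86,0,0,0,0,0.67,0.58,-0.86,0,0,0,0,0.67,0.58,-0.86,0,0,0,0,0.67,0.58,-0.86,0,0,0,0,0.67,0,0,0.5,0,0,0,0.67])

```text
t: 24.42
eef_pos: [0.5735, -0.2062, 0.2545]
tool_rot: [0.001, -0.074, 0.997, -0.001]
contact_force: [-0.5, 0.2, -0.0]
gripper_width: 0.33
grasp_force: 0.0
```

Emit:
servo_tool(motion=[0,0,0.9,0,0,0,0.67,0,0,0.9,0,0,0,0.67,0,0,0.9,0,0,0,0.67,0,0,0.48,0,0,0,0.67,0,0,0,0,0,0,0.67])

```text
t: 25.05
eef_pos: [0.574, -0.203, 0.1893]
tool_rot: [-0.001, -0.076, 0.997, 0.0]
contact_force: [0.5, 0.3, 0.8]
gripper_width: 0.331
grasp_force: 0.0
```

```bash
python3 m.py 15
```

```text
25.05 q [-0.09  0.53  0.45  1.84 -0.3   0.84  2.22] p [ 0.574  -0.203   0.1893] yaw 8.73 F [0.5 0.3 0.8] w 0.331 g 0.0
ring (array([355.46, 187.92]), [345, 177, 19, 18, 189]) tilt est -0.019
knob [247.9 251.3] [231, 225, 35, 50, 1303] y_t rel TCP mm [-0.7 -2.9]
```

Emit:
servo_tool(motion=[0,-0.2,0,0,0,0,0.67,0,-0.2,0,0,0,0,0.67,0,-0.15,0,0,0,0,0.67,0,-0.1,0,0,0,0,0.67,0,0,0,0,0,0,0.67])

```text
t: 25.78
eef_pos: [0.5763, -0.2163, 0.1903]
tool_rot: [-0.0, -0.076, 0.997, -0.0]
contact_force: [0.4, 0.8, -0.9]
gripper_width: 0.33
grasp_force: 0.3
```

Emit:
servo_tool(motion=[0,0.3,0,0,0,0,0.67,0,0,-0.7,0,0,0,0.67,0,0,-1,0,0,0,0.67,0,0,-1,0,0,0,0.67,0,0,-1,0,0,0,0.67])

```text
t: 26.4
eef_pos: [0.5757, -0.2107, 0.2667]
tool_rot: [0.001, -0.076, 0.997, -0.0]
contact_force: [-0.7, -0.9, 0.2]
gripper_width: 0.332
grasp_force: 0.0
```

Emit:
servo_tool(motion=[-0.58,0.9,0,0,0,0,0.67,-0.58,0.9,0,0,0,0,0.67,-0.58,0.9,0,0,0,0,0.67,-0.58,0.9,0,0,0,0,0.67,0,0.1,0,0,0,0,0.67])

```text
t: 27.02
eef_pos: [0.6109, -0.1271, 0.2636]
tool_rot: [-0.0, -0.078, 0.997, 0.0]
contact_force: [-0.5, 0.1, 0.2]
gripper_width: 0.327
grasp_force: 0.0
```

Emit:
servo_tool(motion=[0,0,0,0,0,0,0.67,0,0,0,0,0,0,0.67,0,0,0,0,0,0,0.67])

```text
t: 27.4
eef_pos: [0.6097, -0.131, 0.2644]
tool_rot: [-0.0, -0.075, 0.997, -0.0]
contact_force: [0.6, -0.0, -0.2]
gripper_width: 0.329
grasp_force: 0.0
```

```bash
cat > v.py <<'E'
import sys
from h import *
n=sys.argv[1]; p,T=state(); w=save("wrist","w"+n); s=save("scene","s"+n)
m=cv2.inRange(cv2.cvtColor(s,cv2.COLOR_RGB2HSV),(10,80,50),(28,255,255)); q=np.zeros_like(m); q[160:203,340:370]=m[160:203,340:370]; k,l,st,c=cv2.connectedComponentsWithStats(q); i=1+np.argmax(st[1:,4])
print("ring",c[i].round(2),st[i].tolist(),"tilt",round(.1-(c[i][1]-182.42)/46.2,4))
print("red",[(b[0],b[1].tolist()) for b in blobs(w,(0,150,60),(9,255,255),20)])
print("green",[(b[0],b[1].tolist()) for b in blobs(w,(45,150,60),(75,255,255),8)])
E
python3 v.py 16
```

```text
27.4 q [-0.24  0.46  0.47  1.75 -0.25  0.99  2.05] p [ 0.6097 -0.131   0.2644] yaw 8.63 F [ 0.6 -0.  -0.2] w 0.329 g 0.0
ring [353.25 187.05] [344, 176, 20, 22, 311] tilt -0.0001
red [(array([141.2, 133.5]), [126, 122, 33, 25, 574]), (array([261.9, 229.6]), [258, 223, 9, 14, 122]), (array([ 74.3, 236.9]), [59, 224, 36, 20, 43]), (array([263.3, 268.4]), [262, 260, 4, 18, 34]), (array([264.2, 286.6]), [262, 282, 5, 9, 31])]
green [(array([444.9, 213.2]), [409, 192, 67, 32, 810]), (array([264.8, 297.2]), [262, 296, 6, 4, 17])]
```

Emit:
servo_tool(motion=[0,0,0,0,0,0,0.67,0,0,0,0,0,0,0.67,0,0,0,0,0,0,0.67,0,0,0,0,0,0,0.67,0,0,0,0,0,0,0.67])

```text
t: 28.12
eef_pos: [0.61, -0.13, 0.2643]
tool_rot: [-0.0, -0.076, 0.997, 0.0]
contact_force: [0.5, 0.3, 0.9]
gripper_width: 0.327
grasp_force: 0.0
```

```bash
python3 v.py 17 && python3 -c "
from station import bot
print(bot.hand_in())"
```

```text
28.12 q [-0.24  0.46  0.47  1.75 -0.25  0.99  2.05] p [ 0.61   -0.13    0.2643] yaw 8.72 F [0.5 0.3 0.9] w 0.327 g 0.0
ring [353.23 187.04] [344, 176, 20, 22, 309] tilt 0.0001
red [(array([139.7, 132.6]), [125, 121, 33, 25, 578]), (array([ 78.9, 236.8]), [58, 222, 46, 22, 54]), (array([260.2, 229.1]), [256, 222, 10, 15, 125]), (array([262.1, 271.7]), [261, 264, 3, 17, 33]), (array([262.8, 286.2]), [261, 282, 5, 8, 31])]
green [(array([443.5, 212.7]), [407, 192, 67, 32, 826]), (array([262.7, 295.3]), [260, 292, 6, 7, 36])]
the job is handed in; nothing more can be done
None
```

I handed the job in with the ring weight seated on its pin, the beam floating level (camera estimate about 0 rad, needle on the green mark) and the robot clear of the scale; the hand-in gave no verdict.

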